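# Screw the tiffin shut until its clutch first slips

### The job

Close the tiffin on the bedside stool for the night: turn the black winged thumbscrew on top of it clockwise (seen from above) until it is fully home and its clutch just begins to slip, so that the wing has visibly moved on from the pointer beneath it. Stop at that first slip (well under an eighth of a turn past the pointer), let go, and leave the other things on the stool where they are.

Things in the scene. Friction and masses are not known exactly. Their poses are not given: they have to be found in the camera images.
- tiffin: Round steel tiffin of three stacked tiers with a lid, 126 mm across, on a black rubber foot 156 mm across and 10 mm thick; it is fixed and never moves. A flat steel bridge (26 mm wide, 150 mm long along the body's y, top face 174 mm above the stool) stands over the lid on two side straps and carries the thumbscrew at its middle. Origin: centre of the underside of the foot, on the thumbscrew's axis; z up.
- screw (a joint): Turn of the screw itself in rad, seen as a brass disc (54 mm across, its top 187 mm above the stool) with a flat pointer, which at 0 points along the tiffin's +x. It grows clockwise seen from above. 0 = fully loose, 2.2 = fully home (hard stop: a rubber pad under the bridge, which goes down 5 mm per rad, is then on the lid). It starts between 0.3 and 1.3. It drags with 0.06 N m and stays where it is left.
- wing (a joint): Slip of the clutch in rad: how far the black wing has turned clockwise past the screw's pointer. 0 at the start (the wing lines up with the pointer). While the screw turns freely wing and screw move as one and this stays 0. When the screw is home it stops and the wing goes on alone against a steady clutch drag of 0.25 N m; this number is then the slip, and stays where it is left. Turning back anticlockwise loosens the screw and does not undo the slip.
- wing_grip (a point): Point on the thumbscrew's vertical axis in the black plastic wing, 212 mm above the stool. The wing is a flat upright bar 76 mm long (along this point's x), 16 mm thick (along its y), with bottom 192 mm and top 228 mm above the stool; this point turns with it. Grip it across the 16 mm at the middle from above. The wing stays at its height as it turns.
- pointer_tip (a point): Outer end of the top of the flat brass pointer (12 mm wide, top 185 mm above the stool), 58 mm from the axis; it turns with the screw, just below the wing, and sticks out 20 mm past one end of the wing. At the start it points along wing_grip's +x.
- torch: Bystander: black plastic torch lying on the stool, 157 mm long, 48 mm thick, thumb switch upwards. Origin: centre of its underside.
- bangles: Bystander: stack of glass bangles 68 mm across, 24 mm high. Origin: centre of the underside.
- bottle: Bystander: empty white plastic bottle with a twist cap, 60 mm across, 165 mm high, standing. Origin: centre of the underside.
- tumbler: Bystander: empty steel tumbler, 72 mm across, 95 mm high, standing. Origin: centre of the underside.
- case: Bystander: wooden spectacles case 150 mm by 60 mm by 34 mm, lying. Origin: centre of the underside.
Not all that is in view belongs to the job. Leave any pink or turquoise look-alike of the tiffin alone.

How it is judged:
By the outcome, as a careful person would: the job done as asked, in the order asked, and still so for the second after the job is handed in, with the robot touching nothing.
It also fails if it takes over 58 s, if anything falls off the work surface, if the arm or the gripper's body presses on something with over 40 N, if the wrist force passes 120 N, or if a joint passes its speed limit or range.

### The arm

A 7-joint arm with a two-finger parallel gripper is mounted at the origin on the work surface. World frame = base frame: x ahead of the robot, y to its left, z up, the work surface at z = 0. Lengths are in mm, angles in rad, forces in N, time in s.
With the tool pointing down it reaches from about 400 to 875 mm from the base axis. Payload 4.4 kg.
Tool frame: the origin (TCP) lies midway between the tips of the shut fingers; the grasp point (between the pads) lies 19 mm behind it; z points along the fingers, y is the line along which they close (so a half turn about z gives the same grasp; the last joint's range is limited). The gripper opens to 85 mm and grips with 20 to 120 N. Pads are 22 mm wide; open, the fingers measure 114 mm over their backs; the gripper's body (76 mm by 85 mm) begins 54 mm behind the grasp point. The pads swing forward as they close: fully open they stand 13 mm farther back than shut.
Start: joints at [1.116, 0.628, 0.038, 1.517, -0.027, 0.996, -0.02], TCP at [246.429, -601.49, 231.313] pointing down, gripper open.
Joint ranges: [-3.06, 3.06], [-0.37, 2.12], [-1.25, 1.32], [0.18, 2.47], [-1.1, 4.24], [0.23, 1.98], [-2.94, 2.94]. Speed limits (rad/s): [2.57, 2.57, 3.14, 3.14, 3.14, 3.14, 3.14].

### API

Orientations are given as [roll, pitch, yaw] about the fixed x, y, z axes, in that order (R = Rz(yaw) Ry(pitch) Rx(roll)).
In Python, from cell import telemetry, eyes, ctrl, finder gives the robot as it stands.
- The arm moves only by the tool move_arm, never from a script. Its argument "steps" is a list of rows, each a list of 7 numbers: the turn, a rotation vector about the world's x, y, z in degrees, then the shift along the world's x, y, z in m, then the finger opening in m, from 0 to 0.0854. A call has 1 to 5 rows; each row shifts and turns the commanded pose from where the row before left it; what a row does not reach is not made up. A row lasts 1/10 s, in which the tool goes at most 50 mm and 8.59 degrees, less where a joint would pass 70% of its speed; a pose out of reach is approached as far as the arm can. A call with a gripper value outside its range is refused whole. The fingers move at their own pace and stop on an object; the grip force is fixed at half the most. Time passes only in rows, so rows that do not move let the fingers close. It gives the time, the measured TCP pose, the force, the opening and the grip force at its end, in the units of the state.
- telemetry.read_state(): the state, without advancing time (a new reading comes with each control period).
- eyes.get_image(name): name is "side" or "top" or "wrist"; returns (picture, depth): 384x512x3 uint8, blue, green, red; 384x512 float32, mm along the optical axis (not along the pixel's ray), 0 where there is no reading.
- eyes.calibration(name): a dict with "fx", "fy", "cx", "cy" (pixels), "distortion" ([k1, k2, p1, p2, k3] as OpenCV has them; the pictures are not rectified), "position" and "attitude" of the camera in the world. Camera axes: x right, y down, z forward; pixel columns grow to the right and rows downward; lengths in mm; the calibration is good to about 2 mm. A picture is of the moment at which its call begins: read the wrist's pose just before it. calibration takes no time and is no camera call; for the wrist camera it gives the pose at the moment of the call.
- ctrl.finish_job(): hands the job in; it is judged then, once.
Trained networks look in the newest picture that a camera, given by its name, has taken for a name from the list of things; names that differ only in an ending like _2 or _b are one class to them, and where a whole thing is asked for, a point or a joint stands for the part that bears it (a point fixed in the world has none). Each returns a list of dicts, best first, with "confidence" (0 to 1); they miss things now and then, are a little off and sometimes report something else, mostly with a low value. They report only what shows in the picture. A call takes as long as a camera call. They do not tell look-alikes from the thing itself.
- finder.boxes_of(camera, name): "location" ([x, y, z] in mm, in the coordinates of the camera as it stood for that picture, good to about 4 mm: the middle of the surface that is visible of it).
- finder.cut_out(camera, name): "mask" (384x512 bool, what is visible of it).
- finder.pinpoint(camera, name): "location" ([x, y, z] in mm, in the coordinates of the camera as it stood for that picture, good to about 4 mm: a listed point, or the origin of a listed thing).
The state is a dict: "clock": time; "qpos": joint angles; "qd": joint speeds; "tau": joint torques, N m; "eef_pos": TCP position; "tool_rot": TCP orientation; "force": force on the tool from outside, world axes, zero at the start; "torque": the same for the moment, N m; "width": finger opening in mm; "gripper_force": force on a finger pad.
Only numpy, scipy, OpenCV 4.12 (cv2) and the standard library are available. Lean on these libraries where they do the work, as an engineer would, in place of code of your own. Each camera call takes 0.05 s, during which the arm holds its last target. There are 200 camera calls.

## Working session

There is one attempt and no reset: what is moved stays moved. The work goes in short steps, Python scripts to look and compute and a tool call to move; the robot and the scene stay as the last step left them, time stands still between calls to the robot, and variables do not carry over. Pictures are saved under pics/ and viewed, at most 10 in all, crops included, and the job is handed in when it is done.

Besides the shell and the picture viewer there is one more tool, called after ">>>" in YAML: its name, and indented under it one key for each argument. move_arm: Moves the arm, as the interface text tells. Its arguments: {"type":"object","properties":{"steps":{"type":"array"}},"required":["steps"]}

```bash
mkdir -p pics
cat > h.py <<'E'
import numpy as np, cv2
from scipy.spatial.transform import Rotation as R
from cell import telemetry, eyes, ctrl, finder
def att(c):
    a=np.array(c["attitude"],float)
    return a if a.shape==(3,3) else R.from_euler('xyz',a).as_matrix()
def w(cal,p): return att(cal)@np.array(p)+np.array(cal["position"])
def px(cal,P):
    A=att(cal); p=A.T@(np.array(P,float)-np.array(cal["position"]))
    K=np.array([[cal["fx"],0,cal["cx"]],[0,cal["fy"],cal["cy"]],[0,0,1]])
    return cv2.projectPoints(p.reshape(1,3),np.zeros(3),np.zeros(3),K,np.array(cal["distortion"]))[0].ravel()
E
python3 - <<'E'
from h import *
print(eyes.calibration("top"))
ims=[]
for c in ("top","side"):
    im,d=eyes.get_image(c); cal=eyes.calibration(c); ims.append(im)
    for n in ("tiffin","wing_grip","pointer_tip","bottle","tumbler","torch","case","bangles"):
        for r in finder.pinpoint(c,n)[:3]:
            P=w(cal,r["location"]); print(c,n,round(r["confidence"],2),P.round(),px(cal,P).round())
cv2.imwrite("pics/a.png",cv2.resize(np.vstack(ims),(400*1,600)) if 0 else ims[0]); cv2.imwrite("pics/b.png",ims[1])
print(telemetry.read_state())
E
```

```text
{'fx': 451.3828199384956, 'fy': 451.3828199384956, 'cx': 255.5425376170984, 'cy': 191.73707461531953, 'distortion': array([-0.05753438,  0.        ,  0.        ,  0.        ,  0.        ]), 'position': array([ 361.47469034,    9.69827935, 1466.72310692]), 'attitude': array([-2.99891858e+00,  9.45110870e-04, -1.59923372e+00])}
top tiffin 0.81 [567. 239.  -2.] [184. 195.]
top tiffin 0.77 [521. -80.   2.] [282. 206.]
top tiffin 0.67 [ 357. -325.   -3.] [359. 255.]
top wing_grip 0.8 [340. 146. 210.] [207. 266.]
top wing_grip 0.76 [ 356. -328.  206.] [377. 255.]
top wing_grip 0.7 [520. -75. 215.] [285. 198.]
top pointer_tip 0.81 [392. 173. 182.] [198. 247.]
top pointer_tip 0.64 [ 418. -310.  186.] [368. 233.]
top pointer_tip 0.6 [625. 254. 181.] [170. 167.]
top bottle 0.53 [509.  82.  -5.] [233. 212.]
top tumbler 0.79 [688. -95.  -2.] [285. 157.]
top tumbler 0.47 [ 579. -221.   -3.] [324. 188.]
top torch 0.64 [ 579. -223.   -4.] [325. 188.]
top case 0.84 [ 381. -114.   -2.] [294. 249.]
top bangles 0.52 [651.  26.  -1.] [249. 168.]
side tiffin 0.94 [341. 148.  -2.] [251. 317.]
side tiffin 
[... 684 characters left out ...]
 'qpos': array([ 1.11618387,  0.62838497,  0.03851216,  1.51743255, -0.02698308,
        0.99629392, -0.02000048]), 'qd': array([ 8.93513585e-05,  7.64404375e-04, -7.87182425e-04, -9.34678393e-04,
       -1.23618980e-03,  1.59114361e-03, -1.44017676e-03]), 'tau': array([-5.45903640e-04, -5.63265038e+01,  1.22559741e+00, -1.93786186e+01,
        1.09861203e-02,  1.27145035e-03, -1.51611800e-05]), 'eef_pos': array([ 246.42142196, -601.47805382,  231.31295591]), 'tool_rot': array([-3.14159214e+00, -1.51849388e-05,  3.88785594e-01]), 'force': array([ 0.24819938, -0.21142186, -0.52116204]), 'torque': array([ 0.0122206 , -0.01659873,  0.05466834]), 'gripper_force': 0.0, 'width': 85.31760448294663}
```

View pics/a.png

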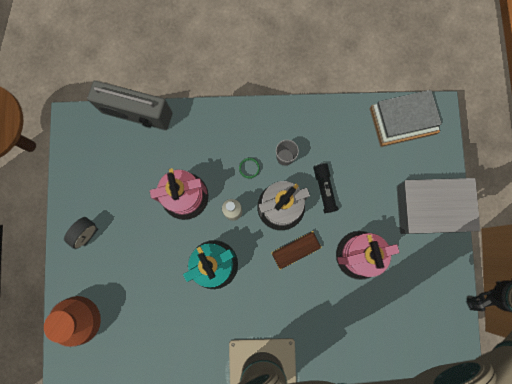

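View pics/b.png

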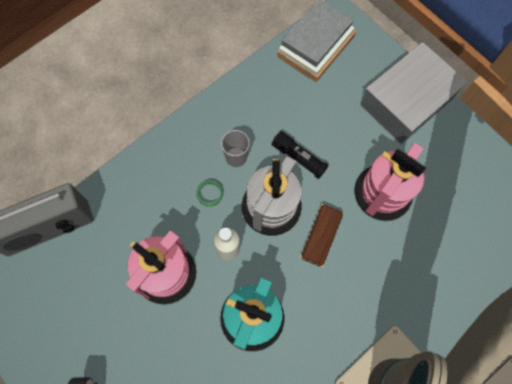

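Candidates: pink (top px 178,190), pink (367,255), turquoise (210,263) and bare steel (283,203). Only the steel one fits "steel tiffin". I'll confirm it in an enlarged crop and start moving up and over.

Run:
```python
import cv2
a=cv2.imread("pics/a.png")[165:240,235:335]; b=cv2.imread("pics/b.png")[145:235,220:340]
cv2.imwrite("pics/c.png",cv2.hconcat([cv2.resize(a,(400,300),interpolation=2),cv2.resize(b,(400,300),interpolation=2)]))
```

```text
(no output)
```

View pics/c.png

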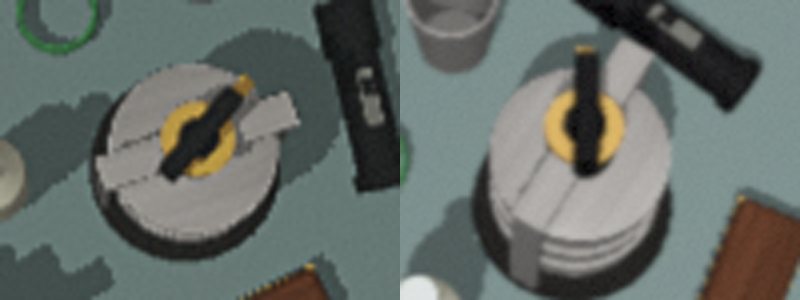

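>>> move_arm:
  steps:
    - [0,0,0,0,0,0.03,0.085]
    - [0,0,8,0,0,0.05,0.085]
    - [0,0,8,0,0,0.04,0.085]
    - [0,0,8,0.02,0.04,0,0.085]
    - [0,0,8,0.02,0.04,0,0.085]

```text
clock: 1.4
eef_pos: [286.4, -522.0, 352.8]
tool_rot: [3.138, 0.002, 0.95]
force: [1.7, 0.8, -0.1]
width: 84.9
gripper_force: 0.0
```

The crop shows the steel tiffin with its black wing centred at about top px (285,199). The brass pointer end is at (296,185), pointing to world yaw of about -45°. This is the one meant. Now going over it.

>>> move_arm:
  steps:
    - [0,0,8,0.02,0.04,0,0.085]
    - [0,0,8,0.02,0.04,0,0.085]
    - [0,0,8,0.02,0.04,0,0.085]
    - [0,0,8,0.02,0.04,0,0.085]
    - [0,0,8,0.02,0.04,0,0.085]

```text
clock: 1.9
eef_pos: [386.9, -319.9, 351.7]
tool_rot: [3.141, 0.001, 1.651]
force: [0.9, 0.2, -0.3]
width: 84.9
gripper_force: 0.0
```

>>> move_arm:
  steps:
    - [0,0,8,0.02,0.04,0,0.085]
    - [0,0,8,0.02,0.04,0,0.085]
    - [0,0,8,0.02,0.04,0,0.085]
    - [0,0,8,0.02,0.04,0,0.085]
    - [0,0,8,0.02,0.04,0,0.085]

```text
clock: 2.4
eef_pos: [486.9, -120.0, 351.7]
tool_rot: [3.142, 0.001, 2.349]
force: [0.6, -0.3, -0.0]
width: 85.1
gripper_force: 0.0
```

>>> move_arm:
  steps:
    - [0,0,0,0.02,0.04,0,0.085]
    - [0,0,0,0.014,0.005,0,0.085]
    - [0,0,0,0,0,0,0.085]
    - [0,0,0,0,0,0,0.085]

```text
clock: 2.8
eef_pos: [520.0, -77.1, 351.1]
tool_rot: [-3.14, -0.0, 2.343]
force: [0.1, -0.0, -0.3]
width: 85.2
gripper_force: 0.0
```

```bash
cat > look.py <<'E'
from h import *
import sys
s=telemetry.read_state(); print(s["clock"],s["eef_pos"].round(1),s["tool_rot"].round(3),s["torque"].round(3))
for c in sys.argv[2:]:
    im,d=eyes.get_image(c); cal=eyes.calibration(c); Q={}
    for n in ("wing_grip","pointer_tip"):
        for r in finder.pinpoint(c,n)[:3]:
            P=w(cal,r["location"])
            if np.hypot(P[0]-520,P[1]+77)<90: Q.setdefault(n,P); print(c,n,round(r["confidence"],2),P.round(1),px(cal,P).round())
    if len(Q)==2: v=Q["pointer_tip"]-Q["wing_grip"]; print("pointer yaw",np.degrees(np.arctan2(v[1],v[0])),np.hypot(*v[:2]))
    for n in ("wing_grip",):
        for r in finder.cut_out(c,n)[:3]:
            m=r["mask"]&(d>0); v,u=np.nonzero(m)
            if len(u)<30: continue
            K=np.array([[cal["fx"],0,cal["cx"]],[0,cal["fy"],cal["cy"]],[0,0,1]])
            n2=cv2.undistortPoints(np.c_[u,v].astype(float).reshape(-1,1,2),K,np.array(cal["distortion"])).reshape(-1,2)
            P=np.c_[n2,np.ones(len(u))]*d[v,u][:,None]; P=P@att(cal).T+np.array(cal["position"])
            T=P[(np.abs(P[:,2]-228)<5)&(np.hypot(P[:,0]-520,P[:,1]+77)<70)]
            if len(T)<15: continue
            (a,b),(ww,hh),_=rc=cv2.minAreaRect(T[:,:2].astype(np.float32))
            X=T[:,:2]-T[:,:2].mean(0); e=np.linalg.svd(X,full_matrices=False)[2][0]
            print(c,"wing top",len(T),"ctr",round(a,1),round(b,1),"size",round(ww),round(hh),"yaw",np.degrees(np.arctan2(e[1],e[0])).round(1),"z",T[:,2].mean().round(1))
    cv2.imwrite(f"pics/{sys.argv[1]}_{c}.png",im)
E
python3 look.py d wrist top side
```

```text
2.8 [520.  -77.1 351.1] [-3.14  -0.     2.343] [-0.006  0.034 -0.024]
wrist wing_grip 0.63 [520.3 -76.1 210.6] [253. 183.]
wrist pointer_tip 0.66 [ 561.3 -118.4  186.8] [253. 230.]
pointer yaw -45.91602518774782 58.898754557278735
wrist wing top 1463 ctr 520.4 -74.9 size 16 75 yaw -42.3 z 227.6
top wing top 60 ctr 507.0 -61.6 size 16 34 yaw 141.1 z 226.8
side wing_grip 0.61 [517.  -74.7 209.4] [276. 180.]
side wing top 256 ctr 519.5 -74.7 size 15 76 yaw 137.9 z 227.0
```

View pics/d_wrist.png

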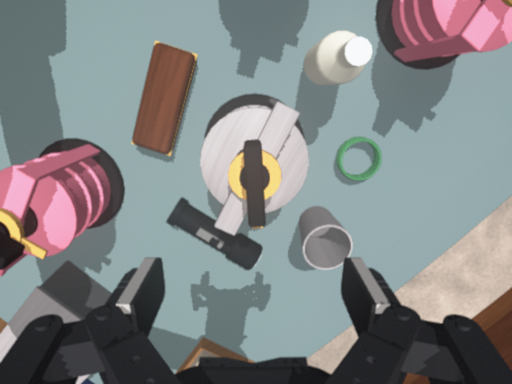

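The wrist picture shows the wing as a black bar from (252,142) to (259,226), centred at (255,183). The pointer is at its lower end. The bridge runs from (228,228) to (290,108), so the screw stands at about 1.0 to 1.1 rad with roughly 65° to go. Next I align and descend with the fingers open.

>>> move_arm:
  steps:
    - [0,0,3.5,0,0.002,-0.03,0.085]
    - [0,0,0,0,0,-0.04,0.085]
    - [0,0,0,0,0,-0.035,0.085]
    - [0,0,0,0,0,-0.03,0.085]
    - [0,0,0,0,0,-0.02,0.085]

```text
clock: 3.9
eef_pos: [519.4, -74.5, 194.2]
tool_rot: [-3.14, -0.002, 2.405]
force: [0.7, -0.3, 0.3]
width: 84.8
gripper_force: 0.0
```

>>> move_arm:
  steps:
    - [0,0,0,0,0,0,0.085]
    - [0,0,0,0,0,0,0.04]
    - [0,0,0,0,0,0,0.03]
    - [0,0,0,0,0,0,0.022]
    - [0,0,0,0,0,0,0.022]

```text
clock: 4.4
eef_pos: [521.0, -74.6, 197.3]
tool_rot: [3.141, 0.002, 2.404]
force: [-0.1, 0.6, -0.8]
width: 28.0
gripper_force: 0.0
```

```bash
python3 look.py e wrist
```

```text
4.4 [521.  -74.6 197.3] [3.141e+00 2.000e-03 2.404e+00] [-0.004  0.006 -0.053]
wrist wing_grip 0.56 [522.  -77.7 210.3] [247. 281.]
wrist wing top 5526 ctr 520.5 -74.2 size 16 75 yaw -42.2 z 227.3
```

View pics/e_wrist.png

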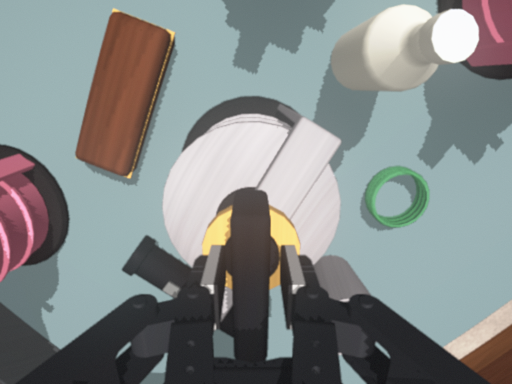

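The wing is centred between the pads, which show at px 213 and 290 with the wing at 250. Closing now.

>>> move_arm:
  steps:
    - [0,0,0,0,0,0,0.0]
    - [0,0,0,0,0,0,0.0]
    - [0,0,0,0,0,0,0.0]
    - [0,0,0,0,0,0,0.0]

```text
clock: 5.0
eef_pos: [520.1, -75.0, 196.7]
tool_rot: [-3.141, 0.0, 2.404]
force: [-1.7, -2.4, 5.0]
width: 15.5
gripper_force: 58.7
```

```bash
cat > t.py <<'E'
from h import *
s=telemetry.read_state(); print(s["clock"],s["eef_pos"].round(1),np.degrees(s["tool_rot"][2]).round(2),"T",s["torque"].round(3),"F",s["force"].round(1),"tau7",s["tau"][6].round(3),s["qpos"].round(2),s["width"])
E
python3 t.py
```

```text
5.0 [520.1 -75.  196.7] 137.75 T [-0.273  0.508  0.009] F [-1.7 -2.4  5. ] tau7 0.033 [ 0.44  0.54 -0.52  1.89  0.36  0.81  0.56] 15.479856474865619
```

Gripped with no strain. I'll turn clockwise about 48° and watch the torque.

>>> move_arm:
  steps:
    - [0,0,-5,0,0,0,0.0]
    - [0,0,-5,0,0,0,0.0]
    - [0,0,-5,0,0,0,0.0]
    - [0,0,-5,0,0,0,0.0]
    - [0,0,-5,0,0,0,0.0]

```text
clock: 5.5
eef_pos: [520.6, -74.7, 196.7]
tool_rot: [3.141, 0.001, 1.965]
force: [-0.3, 0.0, 4.7]
width: 14.8
gripper_force: 58.6
```

```bash
python3 t.py
```

```text
5.5 [520.6 -74.7 196.7] 112.58 T [-0.137  0.195  0.094] F [-0.3  0.   4.7] tau7 0.668 [ 0.36  0.52 -0.4   1.89  0.28  0.78  0.2 ] 14.776379224554892
```

>>> move_arm:
  steps:
    - [0,0,-5,0,0,0,0.0]
    - [0,0,-5,0,0,0,0.0]
    - [0,0,-5,0,0,0,0.0]
    - [0,0,-5,0,0,0,0.0]
    - [0,0,-5,0,0,0,0.0]

```text
clock: 6.0
eef_pos: [521.2, -74.6, 196.7]
tool_rot: [3.14, 0.0, 1.529]
force: [0.1, -0.6, 2.2]
width: 15.1
gripper_force: 58.4
```

```bash
python3 t.py; python3 look.py f wrist side
```

```text
6.0 [521.2 -74.6 196.7] 87.6 T [-0.128 -0.089  0.093] F [ 0.1 -0.6  2.2] tau7 0.665 [ 0.28  0.51 -0.27  1.9   0.19  0.76 -0.15] 15.06651843375146
6.0 [521.2 -74.6 196.7] [3.14  0.    1.529] [-0.128 -0.089  0.093]
wrist wing_grip 0.95 [521.4 -74.3 211.1] [253. 278.]
wrist wing top 5368 ctr 521.3 -73.0 size 73 16 yaw -92.4 z 227.5
side wing_grip 0.54 [518.7 -73.1 212.5] [275. 179.]
side wing top 88 ctr 520.0 -51.5 size 29 15 yaw 92.9 z 227.1
```

View pics/f_wrist.png

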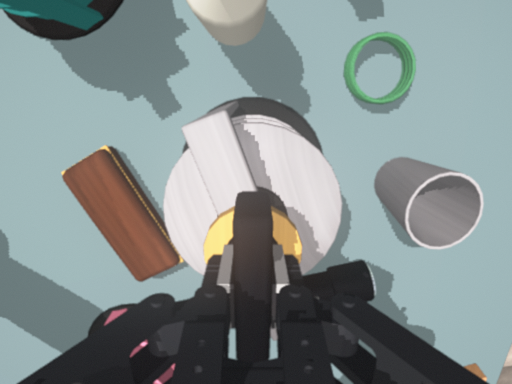

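The wing follows the tool: 50° turned, and the bridge has swung 50° in view. Moment about z is 0.093 N m, which is free turning. About 12 to 18° should remain, so I'll use smaller steps.

>>> move_arm:
  steps:
    - [0,0,-2.5,0,0,0,0.0]
    - [0,0,-2.5,0,0,0,0.0]
    - [0,0,-2.5,0,0,0,0.0]

```text
clock: 6.7
eef_pos: [521.3, -74.6, 196.7]
tool_rot: [3.14, -0.0, 1.4]
force: [1.5, -1.3, 4.1]
width: 15.1
gripper_force: 58.7
```

```bash
python3 t.py
```

```text
6.7 [521.3 -74.6 196.7] 80.22 T [-0.224 -0.404  0.058] F [ 1.5 -1.3  4.1] tau7 0.3 [ 0.25  0.5  -0.24  1.9   0.17  0.76 -0.25] 15.135296136145831
```

>>> move_arm:
  steps:
    - [0,0,-2,0,0,0,0.0]
    - [0,0,-2,0,0,0,0.0]

```text
clock: 6.9
eef_pos: [521.4, -74.6, 196.7]
tool_rot: [3.139, -0.0, 1.33]
force: [2.2, -0.8, 5.6]
width: 15.0
gripper_force: 58.7
```

```bash
python3 t.py
```

```text
6.9 [521.4 -74.6 196.7] 76.18 T [-0.267 -0.645  0.066] F [ 2.2 -0.8  5.6] tau7 0.232 [ 0.24  0.5  -0.22  1.9   0.15  0.76 -0.31] 14.965765054825793
```

>>> move_arm:
  steps:
    - [0,0,-2,0,0,0,0.0]

```text
clock: 7.0
eef_pos: [521.5, -74.6, 196.7]
tool_rot: [3.139, -0.0, 1.294]
force: [3.4, -1.5, 5.7]
width: 15.2
gripper_force: 58.8
```

```bash
python3 t.py
```

```text
7.0 [521.5 -74.6 196.7] 74.15 T [-0.38  -0.83   0.045] F [ 3.4 -1.5  5.7] tau7 0.233 [ 0.23  0.5  -0.21  1.9   0.15  0.75 -0.33] 15.204253331855812
```

>>> move_arm:
  steps:
    - [0,0,-2,0,0,0,0.0]

```text
clock: 7.1
eef_pos: [521.5, -74.7, 196.7]
tool_rot: [3.139, -0.001, 1.259]
force: [4.4, -1.4, 4.4]
width: 15.4
gripper_force: 58.8
```

```bash
python3 t.py
```

```text
7.1 [521.5 -74.7 196.7] 72.13 T [-0.378 -0.972  0.12 ] F [ 4.4 -1.4  4.4] tau7 0.229 [ 0.22  0.5  -0.2   1.9   0.14  0.75 -0.36] 15.352413355015557
```

>>> move_arm:
  steps:
    - [0,0,-2,0,0,0,0.0]

```text
clock: 7.2
eef_pos: [521.5, -74.6, 196.7]
tool_rot: [3.139, -0.001, 1.224]
force: [5.1, -2.0, 5.1]
width: 15.3
gripper_force: 58.9
```

```bash
python3 t.py
```

```text
7.2 [521.5 -74.6 196.7] 70.15 T [-0.407 -1.09   0.257] F [ 5.1 -2.   5.1] tau7 0.009 [ 0.22  0.5  -0.19  1.9   0.13  0.75 -0.39] 15.30299071740677
```

The moment has jumped from 0.06 to 0.257 N m at a tool yaw of about 70°, so the screw is home. I'll continue a few degrees to get a visible slip.

>>> move_arm:
  steps:
    - [0,0,-2,0,0,0,0.0]
    - [0,0,-2,0,0,0,0.0]

```text
clock: 7.4
eef_pos: [521.6, -74.7, 196.7]
tool_rot: [3.139, -0.001, 1.155]
force: [5.2, -1.7, 4.8]
width: 15.3
gripper_force: 58.8
```

```bash
python3 t.py
```

```text
7.4 [521.6 -74.7 196.7] 66.15 T [-0.463 -1.143  0.266] F [ 5.2 -1.7  4.8] tau7 0.031 [ 0.2   0.5  -0.17  1.9   0.12  0.75 -0.45] 15.258131943864562
```

>>> move_arm:
  steps:
    - [0,0,-2,0,0,0,0.0]
    - [0,0,-2,0,0,0,0.0]

```text
clock: 7.6
eef_pos: [521.7, -74.7, 196.7]
tool_rot: [3.139, -0.001, 1.085]
force: [5.4, -1.8, 4.5]
width: 15.3
gripper_force: 58.8
```

```bash
python3 t.py; python3 look.py g wrist side
```

```text
7.6 [521.7 -74.7 196.7] 62.15 T [-0.505 -1.178  0.24 ] F [ 5.4 -1.8  4.5] tau7 0.031 [ 0.19  0.5  -0.15  1.9   0.1   0.75 -0.5 ] 15.270084347288831
7.6 [521.7 -74.7 196.7] [ 3.139e+00 -1.000e-03  1.085e+00] [-0.505 -1.178  0.24 ]
wrist wing_grip 0.8 [521.3 -78.9 207.1] [257. 280.]
wrist wing_grip 0.54 [515.  -72.5  -2.2] [246. 170.]
wrist pointer_tip 0.76 [ 502.6 -132.5  184.3] [270. 336.]
pointer yaw -109.22167123888373 56.77576950575079
wrist wing top 5475 ctr 521.8 -73.5 size 74 16 yaw -117.7 z 227.5
side wing_grip 0.71 [518.7 -75.  210.7] [275. 179.]
side pointer_tip 0.86 [ 500.2 -134.5  185.1] [300. 172.]
pointer yaw -107.26848489750651 62.28728821647901
```

View pics/g_wrist.png

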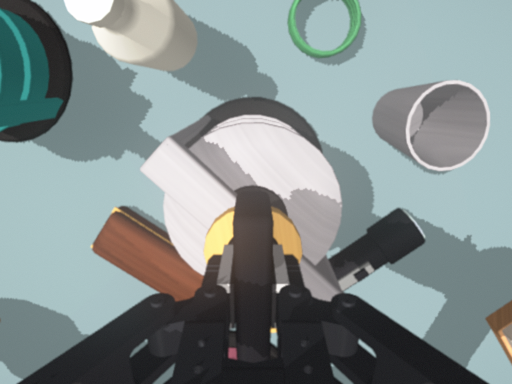

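The moment is steady at about 0.25 N m, the clutch drag. The wing is at -117.7° and the pointer at about -108.5°, so the slip is around 9°. The picture shows the pointer tip at about (270,330), to the right of the wing's lower end at (250,350). Stopping here and letting go.

>>> move_arm:
  steps:
    - [0,0,0,0,0,0,0.03]
    - [0,0,0,0,0,0,0.05]
    - [0,0,0,0,0,0,0.07]
    - [0,0,0,0,0,0,0.085]
    - [0,0,0,0,0,0,0.085]

```text
clock: 8.5
eef_pos: [519.9, -74.4, 196.0]
tool_rot: [-3.14, 0.0, 1.087]
force: [0.0, -0.2, 1.0]
width: 84.5
gripper_force: 0.0
```

>>> move_arm:
  steps:
    - [0,0,0,0,0,0.02,0.085]
    - [0,0,0,0,0,0.04,0.085]
    - [0,0,0,0,0,0.045,0.085]
    - [0,0,0,0,0,0.04,0.085]
    - [0,0,0,0,0,0,0.085]

```text
clock: 9.0
eef_pos: [523.4, -74.6, 346.8]
tool_rot: [3.131, -0.004, 1.087]
force: [-0.1, 0.0, -0.3]
width: 85.2
gripper_force: 0.0
```

```bash
python3 t.py; python3 look.py i wrist side
python3 - <<'E'
import cv2
a=cv2.imread("pics/i_wrist.png")[60:330,120:390]
cv2.imwrite("pics/j.png",cv2.resize(a,(600,600),interpolation=2))
E
```

```text
9.0 [523.4 -74.6 346.8] 62.26 T [-0.011 -0.026  0.02 ] F [-0.1  0.  -0.3] tau7 0.053 [ 0.21  0.33 -0.17  1.69  0.06  1.11 -0.46] 85.21471348467287
9.0 [523.4 -74.6 346.8] [ 3.131 -0.004  1.087] [-0.011 -0.026  0.02 ]
wrist wing_grip 0.56 [520.3 -79.4 205.5] [253. 190.]
wrist pointer_tip 0.61 [ 499.  -133.   181.1] [259. 235.]
pointer yaw -111.68940129695271 57.65114143509103
wrist wing top 1388 ctr 519.1 -74.1 size 75 15 yaw -117.8 z 224.8
side wing top 156 ctr 525.5 -62.8 size 48 16 yaw 60.8 z 226.8
```

View pics/j.png

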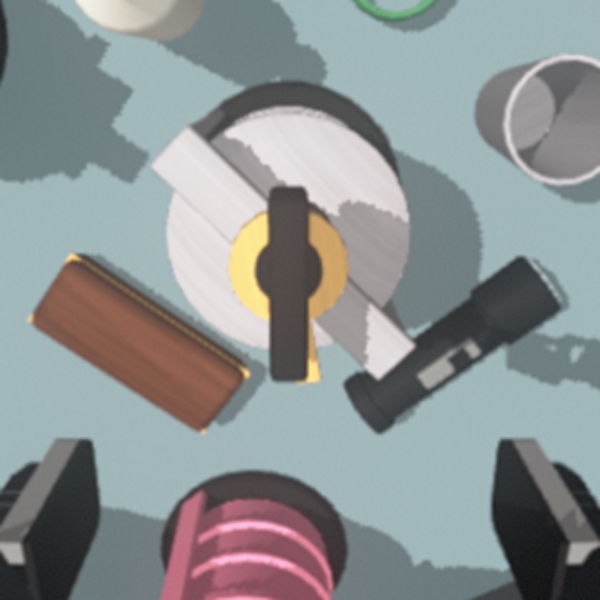

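The crop shows the brass pointer tip at (313,372), clear of the wing's lower end at (290,370). The clutch has slipped about 8 to 9° clockwise, the gripper is clear, and the torch, case and tumbler are undisturbed. Handing in.

```bash
python3 -c "
from cell import ctrl; print(ctrl.finish_job())"
```

```text
the job is handed in; nothing more can be done
None
```

The steel tiffin's thumbscrew is fully home, its clutch slipped about 9° past the pointer, the gripper let go and lifted clear, nothing else on the stool was touched, and the job is handed in.

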